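# Load the studio's balance rack with bead-tube carriers

## Task

Load the pivoting bar of the balance rack from alternate sides so that it stays near level: hang the blue carrier on the yellow-stop arm first, then the big amber one on the white-stop arm, then the green one on the yellow-stop arm, inboard of the blue. Set each one astride the bar a little short of its place, slide it outwards along the bar and press it firmly home, about 8 N and never 18, against the buffer of its stop (the green against the blue carrier), then let it go gently so the bar does not dip hard. Finish with all three home and let go, and the bar level and still, leaving the bowl, spool and jar where they are.

Things in the scene. Friction and masses are not known exactly. Their poses are not given: they have to be found in the camera images.
- rack: balance rack, fixed to the table, turned up to 0.2 rad: dark wooden base 130 x 200 x 14 mm and a steel post under the bar's middle (26 mm in y, 28 mm in x, up to 134 mm height, 4 mm above the bar's top). Origin: centre of the base's underside; z up, y towards the yellow stop. Delicate: set things down softly on the bar; a knock of 35 N in all on rack and bar spoils the job.
- bar (a joint): tilt (rad) of the bar: 0 level, positive = yellow arm up. A centring spring of 2.0 N m/rad, lightly damped, holds it, so the bar yields. Blue alone tips it to about -0.11, blue and amber to +0.085, all three to 0. A tilt of 0.16 either way at any moment (two loads on one side, amber first, pressing down hard, dropping) spoils the job.
- pivot (a point): middle of the aluminium bar's top surface, above the pivot; 130 mm above the table when level. Bar 370 mm long, 16 mm wide, 12 mm high. Axes as the bar: y along it to the yellow stop, z up out of its top.
- yellow_stop: yellow plastic block on the bar's end with a dark buffer sleeve hand-set to stick out 3 to 15 mm (unknown, differs each time, each side; not measured) towards the pivot; carriers rest on the sleeve's end, 22 mm wide, rising 6 mm above the bar. Gives 1 mm per 15 N. Origin: middle of the block's inner face, level with the bar's top, 175 mm from the pivot. y along the bar (outwards here), z up.
- white_stop: white plastic block on the bar's end with a dark buffer sleeve hand-set to stick out 3 to 15 mm (unknown, differs each time, each side; not measured) towards the pivot; carriers rest on the sleeve's end, 22 mm wide, rising 6 mm above the bar. Gives 1 mm per 15 N. Origin: middle of the block's inner face, level with the bar's top, 175 mm from the pivot. y along the bar (inwards here), z up.
- blue_carrier: small saddle carrier, 150 g within 5 %: steel inverted U, blue bead tubes (22 mm thick, 58 mm long), one on each leg, black tab on top. Origin: centre of its underside; z up, y along the slot. Slot 25 mm wide, open below and at both y ends; its roof sits on the bar. 69 mm wide in x. Starts upright on the table before the rack, y roughly towards or away from the robot.
- amber_carrier: large saddle carrier, 270 g within 5 %: steel inverted U, amber bead tubes (29 mm thick, 70 mm long), one on each leg, black tab on top. Origin: centre of its underside; z up, y along the slot. Slot 25 mm wide, open below and at both y ends; its roof sits on the bar. 83 mm wide in x. Starts upright on the table before the rack, y roughly towards or away from the robot.
- green_carrier: small saddle carrier, 150 g within 5 %: steel inverted U, green bead tubes (22 mm thick, 58 mm long), one on each leg, black tab on top. Origin: centre of its underside; z up, y along the slot. Slot 25 mm wide, open below and at both y ends; its roof sits on the bar. 69 mm wide in x. Starts upright on the table before the rack, y roughly towards or away from the robot.
- blue_roof (a point): centre of the slot roof of the blue carrier, 78 mm above its origin: the underside of a steel bridge 7 mm thick and 34 mm long in y. The bridge's end faces are what meets a stop or the next carrier (tubes, legs and tab are shorter). Axes as the carrier.
- amber_roof (a point): centre of the slot roof of the amber carrier, 90 mm above its origin: the underside of a steel bridge 7 mm thick and 40 mm long in y. The bridge's end faces are what meets a stop or the next carrier (tubes, legs and tab are shorter). Axes as the carrier.
- green_roof (a point): centre of the slot roof of the green carrier, 78 mm above its origin: the underside of a steel bridge 7 mm thick and 34 mm long in y. The bridge's end faces are what meets a stop or the next carrier (tubes, legs and tab are shorter). Axes as the carrier.
- blue_tab (a point): centre of the blue carrier's grip tab, 25 mm above its slot roof. Tab 12 mm thick in x, 20 mm long in y, 36 mm high, reaching from 7 to 43 mm above the roof.
- amber_tab (a point): centre of the amber carrier's grip tab, 25 mm above its slot roof. Tab 12 mm thick in x, 20 mm long in y, 36 mm high, reaching from 7 to 43 mm above the roof.
- green_tab (a point): centre of the green carrier's grip tab, 25 mm above its slot roof. Tab 12 mm thick in x, 20 mm long in y, 36 mm high, reaching from 7 to 43 mm above the roof.
- bead_bowl: white bowl of beads, 90 mm across, 40 mm high; origin under its centre. Leave alone.
- wire_spool: white spool of copper wire lying flat, 66 mm across, 30 mm high; origin under its centre. Leave alone.
- flux_jar: amber glass jar, 52 mm across, 75 mm high; origin under its centre. Leave alone.

How it is judged:
By the outcome, as a careful person would: the job done as asked, in the order asked, and still so for the second after the job is handed in, with the robot touching nothing.
It also fails if it takes over 72 s, if anything falls off the work surface, if the arm or the gripper's body presses on something with over 40 N, if the wrist force passes 120 N, or if a joint passes its speed limit or range.

## Robot

A 6-joint arm with a two-finger parallel gripper is mounted at the origin on the work surface. World frame = base frame: x ahead of the robot, y to its left, z up, the work surface at z = 0. Lengths are in mm, angles in rad, forces in N, time in s.
With the tool pointing down it reaches from about 300 to 850 mm from the base axis. Payload 4.2 kg.
Tool frame: the origin (TCP) lies at the very end of the fingers, on their centre line; the grasp point (between the pads) lies bot.tcp_to_grasp behind it (bot.tcp_to_grasp is the distance from the TCP to the grasp point, in mm); z points along the fingers, y is the line along which they close (so a half turn about z gives the same grasp; the last joint's range is limited). The gripper opens to 91 mm and grips with 3 to 60 N. Pads are 32 mm wide; open, the fingers measure 118 mm over their backs; the gripper's body (76 mm by 178 mm) begins 60 mm behind the grasp point.
Start: joints at [1.153, 0.32, 1.565, -0, 1.257, -0.02], TCP at [222.754, 530.117, 213.976] pointing down, gripper open.
Joint ranges: [-3.11, 3.11], [-0.84, 2.01], [0.21, 2.61], [-1.34, 4.49], [0.05, 2.63], [-2.56, 2.56]. Speed limits (rad/s): [2.57, 2.57, 3.14, 3.14, 3.14, 3.14].

## Interface

Orientations are given as a rotation vector (axis times angle).
In Python, from station import bot, imaging gives the robot as it stands.
- The arm moves only by the tool servo_tool, never from a script. Its argument "targets" is a list of rows, each an object with "slide": the shift along the tool's x, y, z in m, a list of three; "delta_rot": the turn, a rotation vector about the tool's x, y, z in rad, a list of three; "gripper": the opening, from 0 (shut) to 1 (fully open). A call has exactly 8 rows; each row shifts and turns the commanded pose from where the row before left it, along the tool's axes as they then stand; what a row does not reach is not made up. A row lasts 1/8 s, in which the tool goes at most 62.5 mm and 10.7 degrees, less where a joint would pass 70% of its speed; a pose out of reach is approached as far as the arm can. A call with a gripper value outside its range is refused whole. The fingers move at their own pace and stop on an object; "newtons" is the grip in N (left out, the last holds). Time passes only in rows, so rows that do not move let the fingers close, or fill a call up. It gives the time, the measured TCP pose, the force, the opening and the grip force at its end, in the units of the state.
- bot.observe(): the state, without advancing time (a new reading comes with each control period).
- imaging.read_camera(name): name is "scene" or "top" or "wrist"; returns a dict with "frame" (480x640x3 uint8, red, green, blue), "range_z" (480x640 float32, mm along the optical axis (not along the pixel's ray), 0 where there is no reading), "intrinsics" (3x3 intrinsics, pixels), "eye" and "rotation" of the camera in the world. Camera axes: x right, y up, looking along -z (the intrinsics and any distortion apply to the point x, -y, -z); pixel columns grow to the right and rows downward; lengths in mm; the calibration is good to about 2 mm. A picture is of the moment at which its call begins.
- bot.close_job(): hands the job in; it is judged then, once.
The state is a dict: "time": time; "joints": joint angles; "qd": joint speeds; "effort": joint torques, N m; "position": TCP position; "eef_rot": TCP orientation; "ft_force": force on the tool from outside, world axes, zero at the start; "ft_torque": the same for the moment, N m; "width": finger opening in mm; "grasp_force": force on a finger pad.
Only numpy, scipy, OpenCV 4.12 (cv2) and the standard library are available. Lean on these libraries where they do the work, as an engineer would, in place of code of your own. Each camera call takes 0.05 s, during which the arm holds its last target. There are 200 camera calls.

## Working session

There is one attempt and no reset: what is moved stays moved. The work goes in short steps, Python scripts to look and compute and a tool call to move; the robot and the scene stay as the last step left them, time stands still between calls to the robot, and variables do not carry over. Pictures are saved under pics/ and viewed, at most 10 in all, crops included, and the job is handed in when it is done.

Besides the shell and the picture viewer there is one more tool, called after "Call:" as a command line: name --argument value ..., lists and objects as JSON in quotes. servo_tool: Moves the arm, as the interface text tells. Its arguments: {"type":"object","properties":{"targets":{"type":"array","items":{"type":"object","properties":{"slide":{"type":"array","items":{"type":"number"}},"delta_rot":{"type":"array","items":{"type":"number"}},"gripper":{"type":"number"}}}},"newtons":{"type":"number"}},"required":["targets"]}

```bash
ls; mkdir -p pics
python3 - <<'E'
from station import bot, imaging
import cv2, numpy as np
print(bot.observe(), bot.tcp_to_grasp)
for n in ("scene","top"):
    c=imaging.read_camera(n); cv2.imwrite(f"pics/{n}0.png",c["frame"][:,:,::-1])
    np.savez(f"{n}0.npz",**c); print(n,c["intrinsics"].tolist(),c["eye"],c["rotation"].tolist(),[k for k in c])
E
```

```text
pics
{'time': 0.0, 'joints': array([ 1.15302331e+00,  3.20267760e-01,  1.56573092e+00,  1.75571381e-05,
        1.25739043e+00, -1.99983910e-02]), 'qd': array([-0.00054681, -0.00109076, -0.00019832, -0.00074306, -0.00048847,
       -0.0001738 ]), 'effort': array([-1.67810143e-03, -4.12464058e+01, -2.31978232e+01,  7.27093848e-02,
        4.57067729e-02, -1.20630962e-04]), 'position': array([222.51332246, 529.62248346, 213.11401198]), 'eef_rot': array([-6.20639615e-01, -3.07926129e+00,  2.74849349e-03]), 'ft_force': array([ 0.21730896, -0.77723877,  0.08291611]), 'ft_torque': array([-0.03639602, -0.01932251, -0.02402204]), 'grasp_force': 0.0, 'width': 91.09249078525228} 18.8
scene [[593.328303675059, 0.0, 313.6526417443646], [0.0, 593.328303675059, 233.28299801754298], [0.0, 0.0, 1.0]] [1419.57316859  269.18278897  891.2078272 ] [0.5932030612145546, 0.7937311833368677, 1.7602317187789567] ['frame', 'range_z', 'intrinsics', 'eye', 'rotation']
top [[470.46812889336076, 0.0, 319.15617901957035], [0.0, 470.46812889336076, 248.8071213821453], [0.0, 0.0, 1.0]] [ 408.84290169  -17.61797333 1208.73314053] [0.10781445326329056, -0.08161590071976277, -1.5853062532600983] ['frame', 'range_z', 'intrinsics', 'eye', 'rotation']
```

View pics/scene0.png

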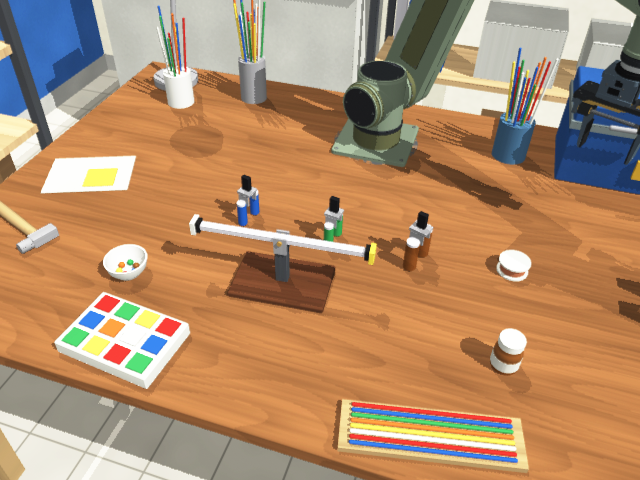

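View pics/top0.png

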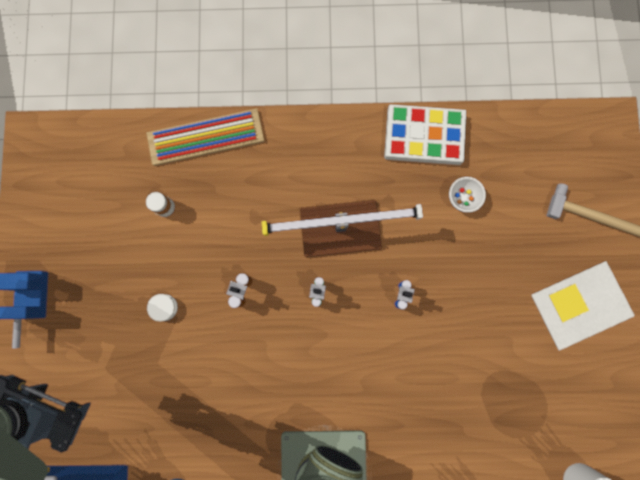

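The scene view shows the yellow stop at (371,253) and the white stop at (195,227). The carrier tabs are blue (247,182), green (335,203) and amber (423,219). In the top view the tabs are at amber (236,290), green (318,290) and blue (406,294), and the stops at yellow (266,228) and white (418,212). The slots run roughly along world y, nearly parallel to the bar.

```bash
cat > h.py <<'E'
import numpy as np, cv2
from scipy.spatial.transform import Rotation as R
def ray(c,u,v):
    K=c["intrinsics"]; d=np.array([(u-K[0,2])/K[0,0],-(v-K[1,2])/K[1,1],-1.0])
    return np.array(c["eye"]),R.from_rotvec(c["rotation"]).as_matrix()@d
def plane(c,u,v,z):
    e,d=ray(c,u,v); return e+d*(z-e[2])/d[2]
def cross(c1,p1,c2,p2):
    e1,d1=ray(c1,*p1); e2,d2=ray(c2,*p2)
    t=np.linalg.lstsq(np.c_[d1,-d2],e2-e1,rcond=None)[0]
    a,b=e1+d1*t[0],e2+d2*t[1]; return (a+b)/2,np.linalg.norm(a-b)
def cloud(c):
    v,u=np.mgrid[:480,:640]; K=c["intrinsics"]; z=c["range_z"]
    P=np.stack([(u-K[0,2])/K[0,0]*z,-(v-K[1,2])/K[1,1]*z,-z],-1)
    return P@R.from_rotvec(c["rotation"]).as_matrix().T+c["eye"]
def project(c,P):
    p=R.from_rotvec(c["rotation"]).inv().apply(np.array(P)-c["eye"]); K=c["intrinsics"]
    return K[0,0]*p[0]/-p[2]+K[0,2],-K[1,1]*p[1]/-p[2]+K[1,2]
def blob(c,kind,u,v,r):
    """largest colour blob near (u,v): centroid, area, minAreaRect"""
    f=c["frame"]; h=cv2.cvtColor(f,cv2.COLOR_RGB2HSV).astype(int)
    m={"dark":h[...,2]<70,"yellow":(abs(h[...,0]-27)<6)&(h[...,1]>130)&(h[...,2]>120),
       "white":(h[...,1]<40)&(h[...,2]>190)}[kind].astype(np.uint8)
    k=np.zeros_like(m); k[max(0,v-r):v+r,max(0,u-r):u+r]=1
    n,l,s,cc=cv2.connectedComponentsWithStats(m*k)
    i=1+np.argmax(s[1:,4]); return cc[i],s[i,4],cv2.minAreaRect(np.argwhere(l==i)[:,::-1].astype(np.float32)),l==i
E
python3 - <<'E'
from h import *
s=np.load("scene0.npz");t=np.load("top0.npz"); s=dict(s);t=dict(t)
print(R.from_rotvec(t["rotation"]).as_matrix().round(3).tolist())
for n,k,a,b,r in [("blue","dark",(406,294),(247,182),12),("green","dark",(318,290),(335,203),12),("amber","dark",(236,290),(423,219),12),
  ("ystop","yellow",(266,228),(371,253),12),("wstop","white",(419,211),(194,226),9)]:
    A=blob(t,k,*a,r);B=blob(s,k,*b,r)
    P,g=cross(t,A[0],s,B[0]); C=cloud(t)[A[3]]
    print(n,A[0].round(1),A[1],B[0].round(1),B[1],"X",P.round(1),"gap",g.round(1),"cloud",np.median(C,0).round(1),A[2][1:])
C=cloud(t)
for u,v in [(290,224),(300,223),(380,216),(400,214)]: print(C[v,u].round(1))
E
```

```text
[[-0.016, 0.993, -0.12], [-1.0, -0.018, -0.016], [-0.018, 0.12, 0.993]]
blue [407.  293.9] 35 [246.  182.4] 125 X [ 432.9 -203.2  100.9] gap 1.3 cloud [ 432.5 -200.5  121.7] ((4.0, 8.0), 90.0)
green [317.  290.9] 25 [334. 204.] 133 X [443.5   6.8 100.8] gap 0.9 cloud [442.7   6.  121.6] ((6.5484619140625, 3.395498752593994), 14.03624439239502)
amber [234.7 289.5] 34 [422.  219.9] 149 X [449.5 198.2 112.4] gap 0.5 cloud [448.9 193.3 132.6] ((9.17060375213623, 3.4785051345825195), 18.43494987487793)
ystop [264.4 228. ] 79 [371.9 253.3] 130 X [591.9 126.7 122.1] gap 0.8 cloud [591.8 125.4 138.6] ((14.0, 5.0), 90.0)
wstop [419.4 210.6] 49 [192.6 225.1] 91 X [ 626.3 -236.1  120.5] gap 1.7 cloud [ 621.9 -232.8  139.4] ((11.535228729248047, 3.969111442565918), 82.87498474121094)
[598.7  66.3 130.5]
[600.7  43.  129.9]
[ 613.5 -143.1  131.1]
[ 616.7 -189.1  134.5]
```

```bash
cat >> h.py <<'E'
def local(o,P):
    """world point P (TCP goal) in the tool's axes"""
    return R.from_rotvec(o["eef_rot"]).inv().apply(np.array(P)-o["position"])
E
python3 - <<'E'
from h import *
from station import bot, imaging
o=bot.observe(); c=imaging.read_camera("wrist")
T=R.from_rotvec(o["eef_rot"]); print(T.as_matrix().round(3).tolist())
print("eye in tool",T.inv().apply(c["eye"]-o["position"]).round(1),(T.inv()*R.from_rotvec(c["rotation"])).as_matrix().round(3).tolist(),c["intrinsics"].tolist())
# tool axes after +1.17 about tool z
T2=T*R.from_rotvec([0,0,1.17]); print(T2.as_matrix().round(3).tolist())
print(local(o,[440,0,330]).round(1))
E
```

```text
[[-0.922, 0.387, -0.001], [0.387, 0.922, -0.001], [0.0, -0.002, -1.0]]
eye in tool [  70.8    1.4 -170.8] [[-0.0, 0.968, 0.252], [1.0, 0.0, 0.0], [0.0, 0.252, -0.968]] [[404.54404495503775, 0.0, 316.40126442951], [0.0, 404.54404495503775, 235.70016591079124], [0.0, 0.0, 1.0]]
[[-0.003, 1.0, -0.001], [1.0, 0.003, -0.001], [-0.001, -0.001, -1.0]]
[-405.6 -404.3 -116.2]
```

Call:
servo_tool --targets '[{"slide": [-0.0525,-0.0274,-0.0034],"delta_rot": [0,0,0.146],"gripper": 1},{"slide": [-0.0559,-0.0195,-0.0034],"delta_rot": [0,0,0.146],"gripper": 1},{"slide": [-0.0581,-0.0111,-0.0034],"delta_rot": [0,0,0.146],"gripper": 1},{"slide": [-0.0591,-0.0025,-0.0034],"delta_rot": [0,0,0.146],"gripper": 1},{"slide": [-0.0589,0.0061,-0.0034],"delta_rot": [0,0,0.146],"gripper": 1},{"slide": [-0.0574,0.0146,-0.0034],"delta_rot": [0,0,0.146],"gripper": 1},{"slide": [-0.0546,0.0228,-0.0034],"delta_rot": [0,0,0.146],"gripper": 1},{"slide": [-0.0507,0.0305,-0.0034],"delta_rot": [0,0,0.146],"gripper": 1}]'

```text
time: 1.15
position: [525.9, 163.9, 241.1]
eef_rot: [-2.221, -2.221, -0.0]
ft_force: [0.3, 0.6, 0.0]
width: 91.1
grasp_force: 0.0
```

```bash
cat > snap.py <<'E'
import sys
from h import *
from station import bot, imaging
n=sys.argv[1]; c=imaging.read_camera("wrist"); o=bot.observe()
np.savez(n+".npz",**c); cv2.imwrite(f"pics/{n}.png",c["frame"][:,:,::-1])
print(o["time"],o["position"].round(1),o["joints"].round(2))
E
python3 snap.py wA
```

```text
1.2 [530.7 158.3 241.3] [ 0.27  0.27  1.57 -0.01  1.3   0.28]
```

View pics/wA.png

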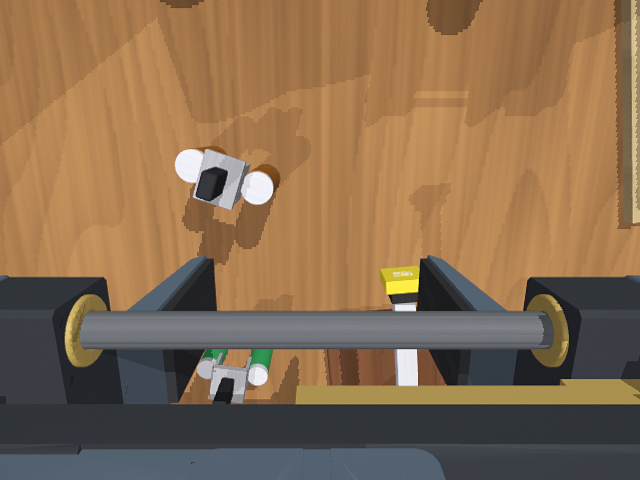

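Call:
servo_tool --targets '[{"slide": [-0.025,0,0]},{"slide": [-0.025,0,0]},{"slide": [-0.025,0,0]},{"slide": [-0.025,0,0]},{"slide": [-0.025,0,0]},{"slide": [-0.025,0,0]},{"slide": [-0.01,0,0]},{"slide": [0,0,0]}]'

```text
$.targets[0]: bad value
```

```bash
python3 snap.py wB
```

```text
1.25 [528.1 161.4 240.9] [ 0.28  0.27  1.57 -0.    1.3   0.28]
```

Call:
servo_tool --targets '[{"slide": [-0.03,0,0]},{"slide": [-0.03,0,0]},{"slide": [-0.03,0,0]},{"slide": [-0.03,0,0]},{"slide": [-0.03,0,0]},{"slide": [-0.03,0,0]},{"slide": [-0.02,0,0]},{"slide": [0,0,0]}]'

```text
$.targets[0]: bad value
```

```bash
python3 snap.py wC
```

```text
1.3 [526.2 163.5 240.7] [ 0.28  0.27  1.57 -0.    1.3   0.28]
```

View pics/wC.png

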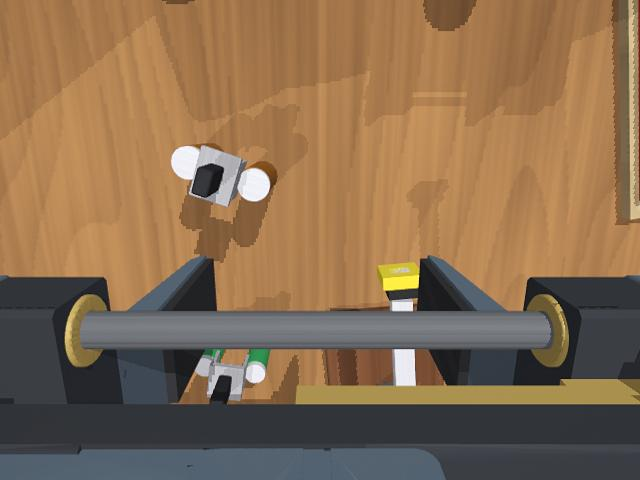

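The wrist view from TCP (526,164,241) shows the amber tab top at (208,180) and its tube tops at (186,162) and (254,184). The yellow stop is at (400,275) with its dark sleeve below it, rows 290–300. The gripper hides everything below about row 280, so I need to view from the −y side.

Call:
servo_tool --targets '[{"slide": [-0.03,0,0],"delta_rot": [0,0,0],"gripper": 1},{"slide": [-0.03,0,0],"delta_rot": [0,0,0],"gripper": 1},{"slide": [-0.04,0,0],"delta_rot": [0,0,0],"gripper": 1},{"slide": [-0.04,0,0],"delta_rot": [0,0,0],"gripper": 1},{"slide": [-0.03,0,0],"delta_rot": [0,0,0],"gripper": 1},{"slide": [-0.02,0,0],"delta_rot": [0,0,0],"gripper": 1},{"slide": [-0.005,0,0],"delta_rot": [0,0,0],"gripper": 1},{"slide": [0,0,0],"delta_rot": [0,0,0],"gripper": 1}]'

```text
time: 2.3
position: [525.7, -28.4, 241.0]
eef_rot: [-2.214, -2.227, -0.0]
ft_force: [-0.2, 0.5, 0.5]
width: 91.1
grasp_force: 0.0
```

```bash
mv wC.npz wA.npz; python3 snap.py wB
```

```text
2.35 [525.7 -28.2 241. ] [-0.08  0.23  1.63  0.    1.29 -0.08]
```

Call:
servo_tool --targets '[{"slide": [-0.03,0,0],"delta_rot": [0,0,0],"gripper": 1},{"slide": [-0.05,0,0],"delta_rot": [0,0,0],"gripper": 1},{"slide": [-0.055,0,0],"delta_rot": [0,0,0],"gripper": 1},{"slide": [-0.055,0,0],"delta_rot": [0,0,0],"gripper": 1},{"slide": [-0.04,0,0],"delta_rot": [0,0,0],"gripper": 1},{"slide": [-0.025,0,0],"delta_rot": [0,0,0],"gripper": 1},{"slide": [-0.005,0,0],"delta_rot": [0,0,0],"gripper": 1},{"slide": [0,0,0],"delta_rot": [0,0,0],"gripper": 1}]'

```text
time: 3.35
position: [527.4, -288.2, 241.0]
eef_rot: [-2.214, -2.227, -0.001]
ft_force: [0.4, 0.3, -0.2]
width: 91.1
grasp_force: 0.0
```

```bash
python3 snap.py wC; python3 -c "
import cv2,numpy as np
a=cv2.imread('pics/wB.png')[:300,100:540];b=cv2.imread('pics/wC.png')[:300,100:540]
cv2.imwrite('pics/BC.png',np.vstack([a,b]))"
```

```text
3.4 [ 527.4 -287.9  241.2] [-0.52  0.35  1.46  0.    1.34 -0.53]
```

View pics/BC.png

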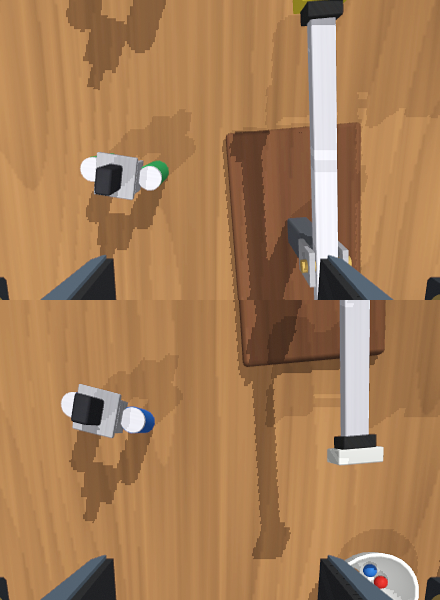

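The stacked crops (upper wB, lower wC, u offset 100) show the following:
- Green tab at about (208,180) in wB, and blue tab at (187,107) in wC.
- Yellow sleeve at the top of wB at about (422,12).
- White stop at (455,155) in wC, with its sleeve on rows 135–150.

```bash
cat > meas.py <<'E'
from h import *
L=lambda n:dict(np.load(n+".npz"))
def rect(P):
    (c,(w,h),a)=cv2.minAreaRect(P[:,:2].astype(np.float32)); 
    return np.round(c,1),round(w,1),round(h,1),round(a,1)
for n,f,xy,zt in [("amber","wA",(449,194),133),("green","wB",(443,6),121),("blue","wC",(433,-201),121)]:
    c=L(f);C=cloud(c); near=np.hypot(C[...,0]-xy[0],C[...,1]-xy[1])<60
    V=c["frame"].max(-1)
    ztab=np.median(C[near&(C[...,2]>zt-6)][:,2])
    tab=C[near&(abs(C[...,2]-ztab)<3)]; br=C[near&(abs(C[...,2]-(ztab-36))<3)&(V>90)]
    f_=c["frame"].astype(int); tu=near&(c["frame"].min(-1)>215)&(C[...,2]<ztab-42)
    k,l,s,cc=cv2.connectedComponentsWithStats(tu.astype(np.uint8)); i=[j for j in range(1,k) if s[j,4]>60]
    T=[C[l==j].mean(0) for j in i]; 
    print(n,"ztab",ztab.round(1),"tab",rect(tab),"bridge",rect(br),br[:,2].mean().round(1),"tubes",[t.round(1) for t in T])
    if len(T)==2: d=T[1]-T[0]; d*=np.sign(d[0]); print("  x-axis yaw",np.arctan2(d[1],d[0]).round(3),"sep",np.linalg.norm(d[:2]).round(1),"mid",((T[0]+T[1])/2).round(1))
for f in ("wB","wC"):
    c=L(f);C=cloud(c);fr=c["frame"].astype(int)
    m=(abs(C[...,2]-130)<5)&(C[...,0]>560)&(C[...,0]<660)&(fr.min(-1)>150)
    m[285:]=0; k,l,s,cc=cv2.connectedComponentsWithStats(m.astype(np.uint8)); m=l==1+np.argmax(s[1:,4])
    P=C[m]; vx,vy,x0,y0=cv2.fitLine(P[:,:2].astype(np.float32),cv2.DIST_HUBER,0,.01,.01).ravel()
    print(f,"bar",rect(P),"line",vx,vy,x0,y0,"z",np.polyfit(P[:,1],P[:,2],1))
    s=np.sign(vy); u=np.array([vx,vy])*s; 
    D=(C[...,:2]-[x0,y0])@u; W=(C[...,:2]-[x0,y0])@np.array([u[1],-u[0]])
    on=(abs(W)<13)&(C[...,2]>120)&(C[...,2]<160); on[285:]=0
    for t in np.arange(-130,260,2):
        q=on&(D>t)&(D<=t+2)
        if q.sum() and abs(C[q][:,2].mean()-130)>1.5: print(int(t),(np.array([x0,y0])+u*t).round(0),q.sum(),C[q][:,2].mean().round(1),fr[q].mean(0).round(),end=" | ")
    print()
E
python3 meas.py
```

```text
amber ztab 341.6 tab (array([480. , 190.5]), 23.0, 27.5, 85.0) bridge (array([0., 0.]), 0.0, 0.0, 0.0) nan tubes [array([421.5, 209. ,  75.8]), array([476.8, 189.8,  76. ])]
  x-axis yaw -0.334 sep 58.5 mid [449.2 199.4  75.9]
green ztab 341.1 tab (array([481.2,  -1.3]), 23.4, 39.8, 76.3) bridge (array([0., 0.]), 0.0, 0.0, 0.0) nan tubes [array([417. ,  11.9,  63.5]), array([468.7,   4.3,  63.9])]
  x-axis yaw -0.146 sep 52.3 mid [442.8   8.1  63.7]
blue ztab 327.4 tab (array([ 462.3, -249. ]), 14.3, 1.1, 0.8) bridge (array([0., 0.]), 0.0, 0.0, 0.0) nan tubes [array([ 405.7, -194.7,   63.9]), array([ 458. , -207.6,   63.9])]
  x-axis yaw -0.242 sep 53.9 mid [ 431.9 -201.1   63.9]
wB bar (array([600.7,  23.5]), 16.3, 179.5, 5.1) line 0.083650194 -0.9964952 599.02185 38.83299 z [-4.86010525e-04  1.30058515e+02]
-106 [608. -67.] 8 127.1 [163. 161. 166.] | -100 [607. -61.] 23 132.0 [194. 194. 199.] | -98 [607. -59.] 26 131.7 [198. 198. 202.] | -96 [607. -57.] 25 131.7 [196. 194. 196.] | -92 [607. -53.] 29 131.9 [207. 203. 198.] | -90 [607. -51.] 26 131.6 [209. 205. 203.] | 74 [593. 113.]
[... 379 characters left out ...]
24. -236.] 126 138.1 [234. 235. 231.] | -58 [ 624. -234.] 119 138.1 [233. 234. 230.] | -56 [ 623. -232.] 119 138.0 [232. 233. 229.] | -54 [ 623. -230.] 119 138.1 [234. 235. 231.] | -52 [ 623. -228.] 134 135.7 [130. 130. 128.] | -50 [ 623. -226.] 121 134.8 [42. 43. 43.] | -48 [ 623. -224.] 117 134.7 [43. 43. 43.] | -46 [ 623. -222.] 121 134.7 [43. 44. 43.] | -44 [ 622. -220.] 122 133.0 [97. 95. 97.] | 40 [ 615. -136.] 14 123.6 [133. 134. 140.] | 42 [ 615. -134.] 1 121.0 [131. 134. 142.] | meas.py:14: RuntimeWarning: Mean of empty slice.
  print(n,"ztab",ztab.round(1),"tab",rect(tab),"bridge",rect(br),br[:,2].mean().round(1),"tubes",[t.round(1) for t in T])
  ret = ret.dtype.type(ret / rcount)
```

```bash
sed -i 's/near=np.hypot(C\[...,0\]-xy\[0\],C\[...,1\]-xy\[1\])<60/near=(np.hypot(C[...,0]-xy[0],C[...,1]-xy[1])<60)\&(C[...,2]<zt+7)/; s/^    s=np.sign/    continue\n&/' meas.py; python3 meas.py
```

```text
amber ztab 132.6 tab (array([450.1, 199.1]), 20.3, 12.2, 70.2) bridge (array([450., 199.]), 40.4, 32.3, 71.2) 96.9 tubes [array([421.5, 209. ,  75.8]), array([476.8, 189.8,  76. ])]
  x-axis yaw -0.334 sep 58.5 mid [449.2 199.4  75.9]
green ztab 120.6 tab (array([444.2,   8. ]), 20.0, 12.1, 81.6) bridge (array([444.2,   8. ]), 34.2, 32.2, 81.4) 84.8 tubes [array([417. ,  11.9,  63.5]), array([468.7,   4.3,  63.9])]
  x-axis yaw -0.146 sep 52.3 mid [442.8   8.1  63.7]
blue ztab 120.6 tab (array([ 434.1, -201.7]), 19.9, 12.5, 74.7) bridge (array([ 434.1, -201.9]), 34.1, 32.3, 76.7) 84.8 tubes [array([ 405.7, -194.7,   63.9]), array([ 458. , -207.6,   63.9])]
  x-axis yaw -0.242 sep 53.9 mid [ 431.9 -201.1   63.9]
wB bar (array([600.7,  23.5]), 16.3, 179.5, 5.1) line 0.083650194 -0.9964952 599.02185 38.83299 z [-4.86010525e-04  1.30058515e+02]
wC bar (array([ 618.8, -177.1]), 16.3, 82.7, 5.0) line 0.08952247 -0.9959848 618.48535 -175.79335 z [-4.99614721e-04  1.29961069e+02]
```

Call:
servo_tool --targets '[{"slide": [0.015,-0.0165,0],"delta_rot": [0,0,0],"gripper": 1},{"slide": [0.025,-0.027,0],"delta_rot": [0,0,0],"gripper": 1},{"slide": [0.025,-0.027,0.01],"delta_rot": [0,0,0],"gripper": 1},{"slide": [0.016,-0.017,0.02],"delta_rot": [0,0,0],"gripper": 1},{"slide": [0.005,-0.0058,0.035],"delta_rot": [0,0,0.128],"gripper": 1},{"slide": [0,0,0.035],"delta_rot": [0,0,0.128],"gripper": 0.5},{"slide": [0,0,0.03],"delta_rot": [0,0,0],"gripper": 0.5},{"slide": [0,0,0.01],"delta_rot": [0,0,0],"gripper": 0.5}]'

```text
time: 4.4
position: [432.6, -202.2, 100.0]
eef_rot: [-2.478, -1.926, 0.001]
ft_force: [-0.2, 1.3, 1.1]
width: 64.0
grasp_force: 0.0
```

Call:
servo_tool --targets '[{"slide": [0.0005,0.0012,0.006],"delta_rot": [0,0,0],"gripper": 0.5},{"slide": [0,0,0.005],"delta_rot": [0,0,0],"gripper": 0.3},{"slide": [0,0,0],"delta_rot": [0,0,0],"gripper": 0},{"slide": [0,0,0],"delta_rot": [0,0,0],"gripper": 0},{"slide": [0,0,0],"delta_rot": [0,0,0],"gripper": 0},{"slide": [0,0,0],"delta_rot": [0,0,0],"gripper": 0},{"slide": [0,0,-0.01],"delta_rot": [0,0,0],"gripper": 0},{"slide": [0,0,-0.02],"delta_rot": [0,0,0],"gripper": 0}]' --newtons 30

```text
time: 5.4
position: [434.3, -203.4, 120.3]
eef_rot: [-2.481, -1.925, 0.001]
ft_force: [-0.5, 1.1, -0.9]
width: 12.2
grasp_force: 30.0
```

Call:
servo_tool --targets '[{"slide": [0,0,-0.04],"delta_rot": [0,0,-0.112],"gripper": 0},{"slide": [0,0,-0.045],"delta_rot": [0,0,-0.112],"gripper": 0},{"slide": [0,0,-0.04],"delta_rot": [0,0,-0.113],"gripper": 0},{"slide": [0.03,0.02,0],"delta_rot": [0,0,0],"gripper": 0},{"slide": [0.048,0.033,0],"delta_rot": [0,0,0],"gripper": 0},{"slide": [0.05,0.034,0],"delta_rot": [0,0,0],"gripper": 0},{"slide": [0.05,0.034,0],"delta_rot": [0,0,0],"gripper": 0},{"slide": [0.045,0.03,0],"delta_rot": [0,0,0],"gripper": 0}]'

```text
time: 6.4
position: [566.8, 33.5, 245.7]
eef_rot: [2.123, 2.315, 0.001]
ft_force: [0.4, -0.1, -0.8]
width: 11.7
grasp_force: 30.0
```

Call:
servo_tool --targets '[{"slide": [0.03,0.02,0],"delta_rot": [0,0,0],"gripper": 0},{"slide": [0.015,0.011,0],"delta_rot": [0,0,0],"gripper": 0},{"slide": [0.004,0.0036,0],"delta_rot": [0,0,0],"gripper": 0},{"slide": [0,0,0],"delta_rot": [0,0,0],"gripper": 0},{"slide": [0,0,0],"delta_rot": [0,0,0],"gripper": 0},{"slide": [0,0,0],"delta_rot": [0,0,0],"gripper": 0},{"slide": [0,0,0],"delta_rot": [0,0,0],"gripper": 0},{"slide": [0,0,0],"delta_rot": [0,0,0],"gripper": 0}]'

```text
time: 7.4
position: [596.3, 83.1, 245.2]
eef_rot: [2.124, 2.315, 0.0]
ft_force: [0.6, 0.4, -1.8]
width: 11.9
grasp_force: 30.0
```

```bash
cat > chk.py <<'E'
import sys
from h import *
from station import bot, imaging
# held carrier seen by the scene camera: bead tubes by colour, bar by cloud
hue={"blue":(115,12),"green":(68,14),"amber":(8,8)}[sys.argv[1]]
c=imaging.read_camera("scene"); o=bot.observe(); np.savez(sys.argv[2]+".npz",**c)
cv2.imwrite(f"pics/{sys.argv[2]}.png",c["frame"][:,:,::-1])
h=cv2.cvtColor(c["frame"],cv2.COLOR_RGB2HSV).astype(int); C=cloud(c); p=o["position"]
m=(abs(h[...,0]-hue[0])<hue[1])&(h[...,1]>120)&(np.hypot(C[...,0]-p[0],C[...,1]-p[1])<60)&(C[...,2]>60)
n,l,s,cc=cv2.connectedComponentsWithStats(m.astype(np.uint8))
print("TCP",p.round(1),"yaw",np.arctan2(*R.from_rotvec(o["eef_rot"]).as_matrix()[[1,0],1]).round(3),o["ft_force"].round(1),o["time"])
for i in range(1,n):
    if s[i,4]>40:
        P=C[l==i]; print(s[i,4],"med",np.median(P,0).round(1),"z",np.percentile(P[:,2],[2,98]).round(1),"x",np.percentile(P[:,0],[2,98]).round(1))
b=(np.abs(C[...,2]-130)<2.5)&(c["frame"].min(-1)>140)&(abs(C[...,0]-607)<40)&(C[...,1]>-200)&(C[...,1]<110)
P=C[b]; print("bar mid x at y",np.polyfit(P[:,1],P[:,0],1).round(4),"z fit",np.polyfit(P[:,1],P[:,2],1).round(4))
E
python3 chk.py blue s1
```

```text
TCP [596.3  83.1 245.2] yaw 0.086 [ 1.2  0.1 -1.4] 7.45
273 med [628.5  89.8 182.7] z [158.7 208.6] x [575.2 632.7]
bar mid x at y [-8.990000e-02  6.055615e+02] z fit [-8.000000e-04  1.287477e+02]
```

Call:
servo_tool --targets '[{"slide": [0,-0.0008,0.018],"delta_rot": [0,0,0],"gripper": 0},{"slide": [0,0,0.022],"delta_rot": [0,0,0],"gripper": 0},{"slide": [0,0,0.02],"delta_rot": [0,0,0],"gripper": 0},{"slide": [0,0,0.016],"delta_rot": [0,0,0],"gripper": 0},{"slide": [0,0,0.012],"delta_rot": [0,0,0],"gripper": 0},{"slide": [0,0,0.008],"delta_rot": [0,0,0],"gripper": 0},{"slide": [0,0,0.003],"delta_rot": [0,0,0],"gripper": 0},{"slide": [0,0,0],"delta_rot": [0,0,0],"gripper": 0}]'

```text
time: 8.45
position: [595.7, 83.2, 146.3]
eef_rot: [2.124, 2.315, 0.001]
ft_force: [0.5, 0.3, -2.2]
width: 11.9
grasp_force: 30.0
```

Call:
servo_tool --targets '[{"slide": [0,0,0.003],"delta_rot": [0,0,0],"gripper": 0},{"slide": [0,0,0.002],"delta_rot": [0,0,0],"gripper": 0},{"slide": [0,0,0.002],"delta_rot": [0,-0.014,0],"gripper": 0},{"slide": [0,0,0.002],"delta_rot": [0,-0.014,0],"gripper": 0},{"slide": [0,0,0.002],"delta_rot": [0,-0.014,0],"gripper": 0},{"slide": [0,0,0.002],"delta_rot": [0,-0.014,0],"gripper": 0},{"slide": [0,0,0.002],"delta_rot": [0,-0.014,0],"gripper": 0},{"slide": [0,0,0],"delta_rot": [0,0,0],"gripper": 0}]'

```text
time: 9.45
position: [595.6, 83.2, 131.0]
eef_rot: [2.088, 2.277, -0.073]
ft_force: [0.6, 0.9, -0.6]
width: 12.3
grasp_force: 30.0
```

```bash
python3 chk.py blue s2; python3 -c "
import cv2
a=cv2.imread('pics/s2.png')[150:330,150:450];cv2.imwrite('pics/s2c.png',cv2.resize(a,None,fx=2.6,fy=2.6))"
```

```text
TCP [595.6  83.1 131.2] yaw 0.086 [-0.6  0.8 -0.4] 9.5
139 med [628.7  84.6  77.6] z [61.  95.6] x [621.2 632.5]
bar mid x at y [-1.414000e-01  6.002984e+02] z fit [-7.800000e-03  1.291832e+02]
```

View pics/s2c.png

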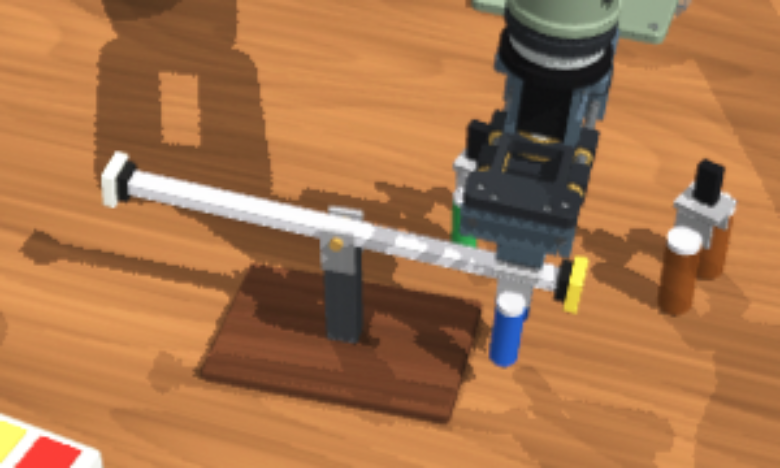

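The crop shows the blue carrier astride the bar near (505,310). A gap to the dark sleeve at (562,280) remains, and the bar is tipped yellow-down.

```bash
cat > tilt.py <<'E'
import sys
from h import *
from station import bot, imaging
def tilt(c):
    C=cloud(c); u=np.array([-.087,.996]); D=(C[...,:2]-[607,-53.2])@u; W=(C[...,:2]-[607,-53.2])@np.array([.996,.087])
    m=(abs(W)<9)&(abs(D)<166)&(abs(D)>20)&(abs(C[...,2]-130)<24)&(c["frame"].min(-1)>140)
    x,y=D[m],C[...,2][m]; k=np.ones(len(x),bool)
    for _ in range(6):
        p=np.polyfit(x[k],y[k],1); r=y-np.polyval(p,x); k=abs(r)<4
    return np.arctan(p[0]),p[1],k.sum()
if __name__=="__main__":
    c=dict(np.load(sys.argv[1]+".npz")) if len(sys.argv)>1 else imaging.read_camera("scene")
    print(tilt(c)); o=bot.observe(); print(o["position"].round(1),o["ft_force"].round(1),o["time"])
E
python3 tilt.py scene0; python3 tilt.py s2
```

```text
(np.float64(0.00014581822590560776), np.float64(126.9788584838205), np.int64(867))
[595.6  83.1 131.2] [-0.6  0.8 -0.4] 9.5
(np.float64(-0.08187715516606808), np.float64(127.0313969917115), np.int64(769))
[595.6  83.1 131.2] [-0.6  0.8 -0.4] 9.5
```

Call:
servo_tool --targets '[{"slide": [0.0015,0,0],"delta_rot": [0,0,0],"gripper": 0},{"slide": [0.0015,0,0],"delta_rot": [0,0,0],"gripper": 0},{"slide": [0.0015,0,0],"delta_rot": [0,0,0],"gripper": 0},{"slide": [0.0015,0,0],"delta_rot": [0,0,0],"gripper": 0},{"slide": [0.0015,0,0],"delta_rot": [0,0,0],"gripper": 0},{"slide": [0.0015,0,0],"delta_rot": [0,0,0],"gripper": 0},{"slide": [0,0,0],"delta_rot": [0,0,0],"gripper": 0},{"slide": [0,0,0],"delta_rot": [0,0,0],"gripper": 0}]'

```text
time: 10.5
position: [594.8, 92.1, 130.5]
eef_rot: [2.089, 2.276, -0.073]
ft_force: [0.3, 0.1, 0.4]
width: 11.9
grasp_force: 30.0
```

Call:
servo_tool --targets '[{"slide": [0.0008,0,0.0001],"delta_rot": [0,0,0],"gripper": 0},{"slide": [0.0008,0,0],"delta_rot": [0,0,0],"gripper": 0},{"slide": [0.0007,0,0.0001],"delta_rot": [0,0,0],"gripper": 0},{"slide": [0.0004,0,0],"delta_rot": [0,0,0],"gripper": 0},{"slide": [0.0003,0,0],"delta_rot": [0,0,0],"gripper": 0},{"slide": [0,0,0],"delta_rot": [0,0,0],"gripper": 0},{"slide": [0,0,0],"delta_rot": [0,0,0],"gripper": 0},{"slide": [0,0,0],"delta_rot": [0,0,0],"gripper": 0}]'

```text
time: 11.5
position: [594.6, 94.9, 130.1]
eef_rot: [2.088, 2.276, -0.073]
ft_force: [-0.3, -0.9, 0.8]
width: 12.3
grasp_force: 30.0
```

Call:
servo_tool --targets '[{"slide": [0.0004,0,0],"delta_rot": [0,0,0],"gripper": 0},{"slide": [0.0004,0,0],"delta_rot": [0,0,0],"gripper": 0},{"slide": [0.0004,0,0],"delta_rot": [0,0,0],"gripper": 0},{"slide": [0,0,0],"delta_rot": [0,0,0],"gripper": 0},{"slide": [0,0,0],"delta_rot": [0,0,0],"gripper": 0},{"slide": [0,0,0],"delta_rot": [0,0,0],"gripper": 0},{"slide": [0,0,0],"delta_rot": [0,0,0],"gripper": 0},{"slide": [0,0,0],"delta_rot": [0,0,0],"gripper": 0}]'

```text
time: 12.5
position: [594.5, 95.8, 130.1]
eef_rot: [2.088, 2.276, -0.073]
ft_force: [0.8, -3.3, -0.9]
width: 11.7
grasp_force: 30.0
```

Call:
servo_tool --targets '[{"slide": [0.0003,0,0],"delta_rot": [0,0,0],"gripper": 0},{"slide": [0.0003,0,0],"delta_rot": [0,0,0],"gripper": 0},{"slide": [0,0,0],"delta_rot": [0,0,0],"gripper": 0},{"slide": [0,0,0],"delta_rot": [0,0,0],"gripper": 0},{"slide": [0,0,0],"delta_rot": [0,0,0],"gripper": 0},{"slide": [0,0,0],"delta_rot": [0,0,0],"gripper": 0},{"slide": [0,0,0],"delta_rot": [0,0,0],"gripper": 0},{"slide": [0,0,0],"delta_rot": [0,0,0],"gripper": 0}]'

```text
time: 13.5
position: [594.4, 96.0, 130.0]
eef_rot: [2.088, 2.276, -0.074]
ft_force: [1.1, -5.3, -1.1]
width: 11.5
grasp_force: 30.0
```

```bash
python3 tilt.py
```

```text
(np.float64(-0.0814406350584568), np.float64(126.97827883016633), np.int64(790))
[594.4  96.  130. ] [ 0.4 -4.6  0.3] 13.55
```

Call:
servo_tool --targets '[{"slide": [0.0003,0,0],"delta_rot": [0,0,0],"gripper": 0},{"slide": [0.0003,0,0],"delta_rot": [0,0,0],"gripper": 0},{"slide": [0.0002,0,0],"delta_rot": [0,0,0],"gripper": 0},{"slide": [0,0,0],"delta_rot": [0,0,0],"gripper": 0},{"slide": [0,0,0],"delta_rot": [0,0,0],"gripper": 0},{"slide": [0,0,0],"delta_rot": [0,0,0],"gripper": 0},{"slide": [0,0,0],"delta_rot": [0,0,0],"gripper": 0},{"slide": [0,0,0],"delta_rot": [0,0,0],"gripper": 0}]'

```text
time: 14.55
position: [594.4, 96.1, 130.0]
eef_rot: [2.087, 2.275, -0.076]
ft_force: [0.6, -7.1, -1.6]
width: 11.6
grasp_force: 30.0
```

Call:
servo_tool --targets '[{"slide": [0.0004,0,0.0007],"delta_rot": [0,-0.006,0],"gripper": 0},{"slide": [0.0001,0,0.0007],"delta_rot": [0,-0.006,0],"gripper": 0},{"slide": [0.0001,0,0.0007],"delta_rot": [0,-0.006,0],"gripper": 0},{"slide": [0.0001,0,0.0007],"delta_rot": [0,-0.006,0],"gripper": 0},{"slide": [0,0,0.0005],"delta_rot": [0,-0.006,0],"gripper": 0},{"slide": [0,0,0],"delta_rot": [0,0,0],"gripper": 0},{"slide": [0,0,0],"delta_rot": [0,0,0],"gripper": 0},{"slide": [0,0,0],"delta_rot": [0,0,0],"gripper": 0}]'

```text
time: 15.55
position: [594.4, 96.3, 126.7]
eef_rot: [2.071, 2.258, -0.107]
ft_force: [1.1, -7.6, 0.8]
width: 11.3
grasp_force: 30.0
```

```bash
python3 tilt.py
```

```text
(np.float64(-0.10440299590191153), np.float64(126.98557526905759), np.int64(790))
[594.4  96.4 126.7] [ 0.9 -7.4 -0.6] 15.6
```

Call:
servo_tool --targets '[{"slide": [0,0,0],"delta_rot": [0,0,0],"gripper": 0.2},{"slide": [0,0,0],"delta_rot": [0,0,0],"gripper": 0.35},{"slide": [0,0,0],"delta_rot": [0,0,0],"gripper": 0.4},{"slide": [0,0,-0.008],"delta_rot": [0,0,0],"gripper": 0.5},{"slide": [0,0,-0.02],"delta_rot": [0,0,0],"gripper": 0.6},{"slide": [0,0,-0.035],"delta_rot": [0,0.05,0],"gripper": 0.6},{"slide": [0,0,-0.04],"delta_rot": [0,0.055,0],"gripper": 0.6},{"slide": [0.03,-0.02,-0.02],"delta_rot": [0,0,0.14],"gripper": 0.6}]'

```text
time: 16.6
position: [572.9, 133.0, 252.3]
eef_rot: [-2.288, -2.151, -0.012]
ft_force: [-0.1, -0.4, -0.9]
width: 55.0
grasp_force: 0.0
```

```bash
python3 tilt.py
python3 - <<'E'
from h import *
from station import bot
o=bot.observe(); T=R.from_rotvec(o["eef_rot"]); print(o["joints"].round(2),T.as_matrix().round(3).tolist())
print("level fix",(T.inv()*R.from_euler('z',-0.346)*R.from_matrix([[0,1,0],[1,0,0],[0,0,-1]])).as_rotvec().round(3))
print(local(o,[450.1,199.1,160]).round(1))
E
```

```text
(np.float64(-0.10341167620595905), np.float64(126.9906980425582), np.int64(789))
[570.1 137.5 254.8] [-2.1  2.7  2.2] 16.65
[0.21 0.31 1.47 0.01 1.35 0.27] [[0.062, 0.998, 0.005], [0.998, -0.062, 0.01], [0.011, 0.004, -1.0]]
level fix [ 0.003 -0.011  0.284]
[  53.  -124.    94.9]
```

Call:
servo_tool --targets '[{"slide": [0.01,-0.024,0.005],"delta_rot": [0,0,0],"gripper": 0.6},{"slide": [0.016,-0.037,0.01],"delta_rot": [0,0,0],"gripper": 0.6},{"slide": [0.016,-0.037,0.015],"delta_rot": [0,0,0],"gripper": 0.6},{"slide": [0.009,-0.02,0.025],"delta_rot": [0,0,0],"gripper": 0.6},{"slide": [0.002,-0.006,0.03],"delta_rot": [0,0,0.142],"gripper": 0.6},{"slide": [0,0,0.03],"delta_rot": [0,-0.011,0.142],"gripper": 0.6},{"slide": [0,0,0.02],"delta_rot": [0,0,0],"gripper": 0.6},{"slide": [0,0,0.008],"delta_rot": [0,0,0],"gripper": 0.6}]'

```text
time: 17.65
position: [449.5, 194.2, 106.1]
eef_rot: [2.561, 1.816, -0.011]
ft_force: [-0.3, -0.4, 0.7]
width: 54.9
grasp_force: 0.0
```

Run:
```python
from h import *
from station import bot
o=bot.observe(); T=R.from_rotvec(o["eef_rot"]); print(o["position"].round(1),o["joints"].round(2))
print("fix",(T.inv()*R.from_euler('z',-0.346)*R.from_matrix([[0,1,0],[1,0,0],[0,0,-1]])).as_rotvec().round(3))
print(local(o,[450.1,199.1,101]).round(1))
```

```text
[449.5 194.2 106.1] [ 0.39  0.29  1.91 -0.    0.95  0.73]
fix [-0.002  0.007  0.009]
[ 4.9 -1.   5. ]
```

Call:
servo_tool --targets '[{"slide": [0.0025,-0.0005,0.002],"delta_rot": [-0.001,0.007,0.009],"gripper": 0.5},{"slide": [0.0024,-0.0005,0.003],"delta_rot": [0,0,0],"gripper": 0.3},{"slide": [0,0,0],"delta_rot": [0,0,0],"gripper": 0},{"slide": [0,0,0],"delta_rot": [0,0,0],"gripper": 0},{"slide": [0,0,0],"delta_rot": [0,0,0],"gripper": 0},{"slide": [0,0,0],"delta_rot": [0,0,0],"gripper": 0},{"slide": [0,0,-0.01],"delta_rot": [0,0,0],"gripper": 0},{"slide": [0,0,-0.02],"delta_rot": [0,0,0],"gripper": 0}]' --newtons 35

```text
time: 18.65
position: [449.9, 198.8, 131.5]
eef_rot: [-2.571, -1.804, 0.003]
ft_force: [0.5, 0.6, -1.8]
width: 11.8
grasp_force: 35.0
```

Call:
servo_tool --targets '[{"slide": [0,0,-0.05],"delta_rot": [0,0,-0.145],"gripper": 0},{"slide": [0,0,-0.055],"delta_rot": [0,0,-0.145],"gripper": 0},{"slide": [0,0,-0.04],"delta_rot": [0,0,-0.145],"gripper": 0},{"slide": [-0.02,0.007,0],"delta_rot": [0,0,0],"gripper": 0},{"slide": [-0.045,0.015,0],"delta_rot": [0,0,0],"gripper": 0},{"slide": [-0.058,0.0196,0],"delta_rot": [0,0,0],"gripper": 0},{"slide": [-0.058,0.0196,0],"delta_rot": [0,0,0],"gripper": 0},{"slide": [-0.058,0.0196,0],"delta_rot": [0,0,0],"gripper": 0}]'

```text
time: 19.65
position: [552.5, -33.7, 276.9]
eef_rot: [-2.121, -2.317, -0.001]
ft_force: [0.1, 0.5, -1.5]
width: 12.2
grasp_force: 35.0
```

Call:
servo_tool --targets '[{"slide": [-0.058,0.0196,0],"delta_rot": [0,0,0],"gripper": 0},{"slide": [-0.05,0.017,0],"delta_rot": [0,0,0],"gripper": 0},{"slide": [-0.032,0.011,0],"delta_rot": [0,0,0],"gripper": 0},{"slide": [-0.015,0.005,0],"delta_rot": [0,0,0],"gripper": 0},{"slide": [-0.005,0.0012,0],"delta_rot": [0,0,0],"gripper": 0},{"slide": [0,0,0],"delta_rot": [0,-0.05,0],"gripper": 0},{"slide": [0,0,0],"delta_rot": [0,-0.05,0],"gripper": 0},{"slide": [0,0,0],"delta_rot": [0,0,0],"gripper": 0}]'

```text
time: 20.65
position: [619.4, -184.2, 276.9]
eef_rot: [2.069, 2.265, -0.101]
ft_force: [-1.0, -0.4, -2.8]
width: 12.2
grasp_force: 35.0
```

```bash
python3 chk.py amber s3; python3 tilt.py s3
python3 - <<'E'
from h import *
from station import bot
o=bot.observe(); T=R.from_rotvec(o["eef_rot"])
print("rot fix",(T.inv()*R.from_euler('z',0.088)*R.from_rotvec([-.102,0,0])*R.from_matrix([[0,1,0],[1,0,0],[0,0,-1]])).as_rotvec().round(3))
print(local(o,[619.3,-186.7,275]).round(1))
E
```

```text
TCP [ 619.5 -184.9  276.9] yaw 0.09 [-0.2  0.1 -2.9] 20.7
615 med [ 654.3 -183.6  207.5] z [177.7 239.9] x [591.3 663.2]
bar mid x at y [-1.344000e-01  6.020301e+02] z fit [-8.70000e-03  1.29216e+02]
(np.float64(-0.10384614098598811), np.float64(126.99858799496644), np.int64(736))
[ 619.5 -184.9  276.9] [-0.2  0.1 -2.9] 20.7
rot fix [ 0.    -0.004  0.002]
[-1.6 -0.4  2.1]
```

Call:
servo_tool --targets '[{"slide": [0.0002,-0.0002,0.02],"delta_rot": [0,0,0],"gripper": 0},{"slide": [0.0026,0,0.026],"delta_rot": [0,0,0],"gripper": 0},{"slide": [0.0024,0,0.024],"delta_rot": [0,0,0],"gripper": 0},{"slide": [0.002,0,0.02],"delta_rot": [0,0,0],"gripper": 0},{"slide": [0.0015,0,0.015],"delta_rot": [0,0,0],"gripper": 0},{"slide": [0.0009,0,0.009],"delta_rot": [0,0,0],"gripper": 0},{"slide": [0.0003,0,0.003],"delta_rot": [0,0,0],"gripper": 0},{"slide": [0,0,0],"delta_rot": [0,0,0],"gripper": 0}]'

```text
time: 21.7
position: [620.1, -188.4, 159.5]
eef_rot: [2.071, 2.261, -0.102]
ft_force: [-0.3, 0.1, -2.0]
width: 11.8
grasp_force: 35.0
```

Call:
servo_tool --targets '[{"slide": [0.0002,0,0.002],"delta_rot": [0,0,0],"gripper": 0},{"slide": [0.0002,0,0.002],"delta_rot": [0,0,0],"gripper": 0},{"slide": [0.0002,0,0.0022],"delta_rot": [0,0.015,0],"gripper": 0},{"slide": [0.0002,0,0.0022],"delta_rot": [0,0.015,0],"gripper": 0},{"slide": [0.0001,0,0.0022],"delta_rot": [0,0.015,0],"gripper": 0},{"slide": [0.0001,0,0.0022],"delta_rot": [0,0.015,0],"gripper": 0},{"slide": [0.0001,0,0.0022],"delta_rot": [0,0.015,0],"gripper": 0},{"slide": [0,0,0.0018],"delta_rot": [0,0.015,0],"gripper": 0}]'

```text
time: 22.7
position: [619.9, -188.7, 142.2]
eef_rot: [2.117, 2.312, -0.009]
ft_force: [-0.8, -0.1, -0.1]
width: 11.3
grasp_force: 35.0
```

```bash
python3 tilt.py
```

```text
(np.float64(-0.0018950744069925105), np.float64(126.9016713780001), np.int64(658))
[ 619.9 -188.8  141.9] [ 0.6 -0.7 -1.4] 22.75
```

Call:
servo_tool --targets '[{"slide": [0,0,0.0018],"delta_rot": [0,0.015,0],"gripper": 0},{"slide": [0,0,0.0018],"delta_rot": [0,0.015,0],"gripper": 0},{"slide": [-0.0001,0,0.0018],"delta_rot": [0,0.015,0],"gripper": 0},{"slide": [-0.0001,0,0.0018],"delta_rot": [0,0.015,0],"gripper": 0},{"slide": [-0.0011,0,0.0016],"delta_rot": [0,0.01,0],"gripper": 0},{"slide": [-0.0015,0,0],"delta_rot": [0,0,0],"gripper": 0},{"slide": [-0.0015,0,0],"delta_rot": [0,0,0],"gripper": 0},{"slide": [-0.0015,0,0],"delta_rot": [0,0,0],"gripper": 0}]'

```text
time: 23.75
position: [620.2, -193.9, 133.1]
eef_rot: [-2.091, -2.284, -0.064]
ft_force: [0.4, 0.4, 0.6]
width: 11.8
grasp_force: 35.0
```

```bash
python3 tilt.py
```

```text
(np.float64(0.06275764776788491), np.float64(127.03771257996695), np.int64(630))
[ 620.3 -194.2  133.1] [-1.2  0.3 -0.5] 23.8
```

Call:
servo_tool --targets '[{"slide": [-0.001,0,0],"delta_rot": [0,0,0],"gripper": 0},{"slide": [-0.001,0,0],"delta_rot": [0,0,0],"gripper": 0},{"slide": [-0.0008,0,0],"delta_rot": [0,0,0],"gripper": 0},{"slide": [-0.0006,0,0],"delta_rot": [0,0,0],"gripper": 0},{"slide": [-0.0005,0,0],"delta_rot": [0,0,0],"gripper": 0},{"slide": [-0.0004,0,0],"delta_rot": [0,0,0],"gripper": 0},{"slide": [0,0,0],"delta_rot": [0,0,0],"gripper": 0},{"slide": [0,0,0],"delta_rot": [0,0,0],"gripper": 0}]'

```text
time: 24.8
position: [620.7, -198.4, 132.8]
eef_rot: [-2.091, -2.284, -0.063]
ft_force: [0.7, 0.4, 0.3]
width: 11.9
grasp_force: 35.0
```

Call:
servo_tool --targets '[{"slide": [-0.0005,0,0],"delta_rot": [0,0,0],"gripper": 0},{"slide": [-0.0005,0,0],"delta_rot": [0,0,0],"gripper": 0},{"slide": [-0.0005,0,0],"delta_rot": [0,0,0],"gripper": 0},{"slide": [-0.0005,0,0],"delta_rot": [0,0,0],"gripper": 0},{"slide": [0,0,0],"delta_rot": [0,0,0],"gripper": 0},{"slide": [0,0,0],"delta_rot": [0,0,0],"gripper": 0},{"slide": [0,0,0],"delta_rot": [0,0,0],"gripper": 0},{"slide": [0,0,0],"delta_rot": [0,0,0],"gripper": 0}]'

```text
time: 25.8
position: [620.7, -198.9, 132.4]
eef_rot: [-2.089, -2.282, -0.066]
ft_force: [-0.6, 5.7, -0.8]
width: 11.9
grasp_force: 35.0
```

Call:
servo_tool --targets '[{"slide": [-0.0003,0,0],"delta_rot": [0,0,0],"gripper": 0},{"slide": [-0.0003,0,0],"delta_rot": [0,0,0],"gripper": 0},{"slide": [0,0,0],"delta_rot": [0,0,0],"gripper": 0},{"slide": [0,0,0],"delta_rot": [0,0,0],"gripper": 0},{"slide": [0,0,0],"delta_rot": [0,0,0],"gripper": 0},{"slide": [0,0,0],"delta_rot": [0,0,0],"gripper": 0},{"slide": [0,0,0],"delta_rot": [0,0,0],"gripper": 0},{"slide": [0,0,0],"delta_rot": [0,0,0],"gripper": 0}]'

```text
time: 26.8
position: [620.7, -199.1, 132.4]
eef_rot: [-2.089, -2.281, -0.067]
ft_force: [-1.2, 7.7, -1.2]
width: 11.6
grasp_force: 35.0
```

```bash
python3 tilt.py
```

```text
(np.float64(0.066690314337994), np.float64(126.90226474367984), np.int64(653))
[ 620.7 -199.   132.4] [ 0.3  6.  -0.3] 26.85
```

Call:
servo_tool --targets '[{"slide": [-0.0003,0,0.0006],"delta_rot": [0,0.005,0],"gripper": 0},{"slide": [-0.0001,0,0.0006],"delta_rot": [0,0.005,0],"gripper": 0},{"slide": [-0.0001,0,0.0006],"delta_rot": [0,0.005,0],"gripper": 0},{"slide": [0,0,0.0005],"delta_rot": [0,0.004,0],"gripper": 0},{"slide": [0,0,0],"delta_rot": [0,0,0],"gripper": 0},{"slide": [0,0,0],"delta_rot": [0,0,0],"gripper": 0},{"slide": [0,0,0],"delta_rot": [0,0,0],"gripper": 0},{"slide": [0,0,0],"delta_rot": [0,0,0],"gripper": 0}]'

```text
time: 27.85
position: [620.7, -199.2, 130.1]
eef_rot: [-2.079, -2.27, -0.086]
ft_force: [-0.1, 8.3, -0.4]
width: 11.8
grasp_force: 35.0
```

```bash
python3 tilt.py
```

```text
(np.float64(0.08164588732485552), np.float64(126.9922006755345), np.int64(639))
[ 620.7 -199.2  130.2] [-1.1  7.9 -0.7] 27.9
```

Call:
servo_tool --targets '[{"slide": [0,0,0],"delta_rot": [0,0,0],"gripper": 0.2},{"slide": [0,0,0],"delta_rot": [0,0,0],"gripper": 0.35},{"slide": [0,0,0],"delta_rot": [0,0,0],"gripper": 0.4},{"slide": [0,0,-0.008],"delta_rot": [0,0,0],"gripper": 0.5},{"slide": [0,0,-0.02],"delta_rot": [0,0,0],"gripper": 0.6},{"slide": [0,0,-0.035],"delta_rot": [0,-0.043,0],"gripper": 0.6},{"slide": [0,0,-0.035],"delta_rot": [0,-0.043,0],"gripper": 0.6},{"slide": [0,-0.03,-0.01],"delta_rot": [0,0,0.11],"gripper": 0.6}]'

```text
time: 28.9
position: [593.7, -210.1, 241.3]
eef_rot: [2.239, 2.188, -0.002]
ft_force: [-0.2, 0.4, -0.8]
width: 54.2
grasp_force: 0.0
```

```bash
python3 tilt.py
python3 - <<'E'
from h import *
from station import bot
o=bot.observe(); T=R.from_rotvec(o["eef_rot"]); print(o["joints"].round(2))
print("fix",(T.inv()*R.from_euler('z',-0.148)*R.from_matrix([[0,1,0],[1,0,0],[0,0,-1]])).as_rotvec().round(3))
print(local(o,[444.2,8,89]).round(1))
E
```

```text
(np.float64(0.08322294452349323), np.float64(126.99916653723203), np.int64(646))
[ 589.1 -210.6  242.2] [-3.8  1.2  0.5] 28.95
[-0.36  0.38  1.4  -0.01  1.36 -0.33]
fix [0.003 0.009 0.12 ]
[ 215.8 -151.3  150.9]
```

Call:
servo_tool --targets '[{"slide": [0.025,-0.0175,0],"delta_rot": [0,0,0],"gripper": 0.6},{"slide": [0.04,-0.028,0],"delta_rot": [0,0,0],"gripper": 0.6},{"slide": [0.045,-0.0315,0.005],"delta_rot": [0,0,0],"gripper": 0.6},{"slide": [0.045,-0.0315,0.01],"delta_rot": [0,0,0],"gripper": 0.6},{"slide": [0.035,-0.025,0.02],"delta_rot": [0,0,0],"gripper": 0.6},{"slide": [0.02,-0.0145,0.03],"delta_rot": [0,0,0.06],"gripper": 0.6},{"slide": [0.006,-0.0033,0.03],"delta_rot": [0.003,0.009,0.06],"gripper": 0.6},{"slide": [0,0,0.025],"delta_rot": [0,0,0],"gripper": 0.6}]'

```text
time: 29.95
position: [445.3, 9.2, 116.2]
eef_rot: [-2.37, -2.058, -0.002]
ft_force: [0.4, -0.2, 0.2]
width: 54.6
grasp_force: 0.0
```

Run:
```python
from h import *
from station import bot
o=bot.observe(); T=R.from_rotvec(o["eef_rot"]); print(o["position"].round(1),o["joints"].round(2))
print("fix",(T.inv()*R.from_euler('z',-0.148)*R.from_matrix([[0,1,0],[1,0,0],[0,0,-1]])).as_rotvec().round(3))
print(local(o,[444.2,8,89]).round(1))
```

```text
[445.3   9.2 116.2] [-0.01  0.21  1.99  0.    0.94  0.13]
fix [-0.001 -0.003  0.007]
[-1.4 -0.9 27.2]
```

Call:
servo_tool --targets '[{"slide": [-0.0014,-0.0009,0.01],"delta_rot": [0,-0.003,0.007],"gripper": 0.6},{"slide": [0,0,0.008],"delta_rot": [0,0,0],"gripper": 0.5},{"slide": [0,0,0.003],"delta_rot": [0,0,0],"gripper": 0.3},{"slide": [0,0,0],"delta_rot": [0,0,0],"gripper": 0.3},{"slide": [0,0,0],"delta_rot": [0,0,0],"gripper": 0.3},{"slide": [0,0,0],"delta_rot": [0,0,0],"gripper": 0.3},{"slide": [0,0,0],"delta_rot": [0,0,0],"gripper": 0.3},{"slide": [0,0,0],"delta_rot": [0,0,0],"gripper": 0.3}]'

```text
time: 30.95
position: [444.4, 7.6, 95.7]
eef_rot: [-2.38, -2.049, 0.002]
ft_force: [-0.1, 0.1, 0.4]
width: 27.0
grasp_force: 0.0
```

Call:
servo_tool --targets '[{"slide": [0,0,0.004],"delta_rot": [0,0,0],"gripper": 0.3},{"slide": [0,0,0.0025],"delta_rot": [0,0,0],"gripper": 0.2},{"slide": [0,0,0],"delta_rot": [0,0,0],"gripper": 0},{"slide": [0,0,0],"delta_rot": [0,0,0],"gripper": 0},{"slide": [0,0,0],"delta_rot": [0,0,0],"gripper": 0},{"slide": [0,0,-0.01],"delta_rot": [0,0,0],"gripper": 0},{"slide": [0,0,-0.03],"delta_rot": [0,0,0],"gripper": 0},{"slide": [0,0,-0.04],"delta_rot": [0,0,0],"gripper": 0}]' --newtons 30

```text
time: 31.95
position: [443.9, 7.6, 170.0]
eef_rot: [-2.379, -2.048, 0.004]
ft_force: [0.9, -0.0, -1.1]
width: 12.1
grasp_force: 30.0
```

```bash
python3 - <<'E'
from h import *
from station import bot,imaging
c=imaging.read_camera("scene"); cv2.imwrite("pics/s4.png",cv2.resize(c["frame"][150:330,150:450,::-1],None,fx=2.6,fy=2.6)); np.savez("s4.npz",**c)
o=bot.observe(); print(o["position"].round(1),o["eef_rot"].round(3),o["time"])
E
python3 tilt.py s4
```

```text
[447.5   7.6 175.6] [2.377 2.047 0.009] 32.0
(np.float64(0.08179658417349184), np.float64(127.06718932633274), np.int64(620))
[447.5   7.6 175.6] [0.7 0.  3.7] 32.0
```

View pics/s4.png

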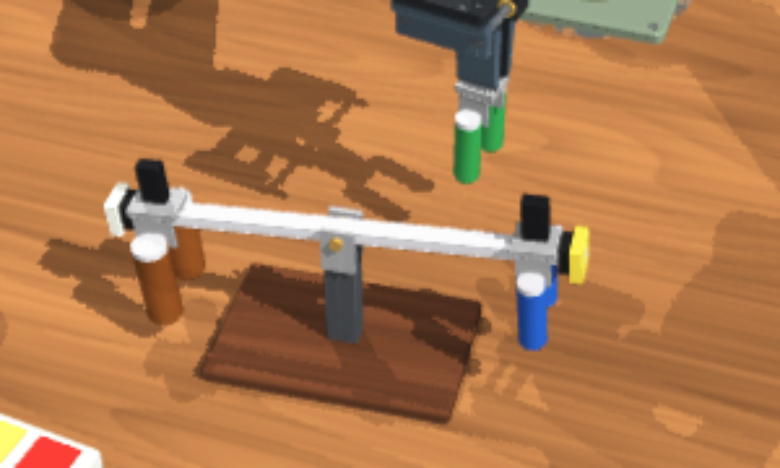

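The crop shows the amber carrier against the white sleeve at (128,205) and the blue against the yellow sleeve at (562,252). The green is lifted clear.

Call:
servo_tool --targets '[{"slide": [0,0,-0.04],"delta_rot": [0,0,-0.118],"gripper": 0},{"slide": [0,0,-0.036],"delta_rot": [0,0,-0.118],"gripper": 0},{"slide": [0.004,0.02,0],"delta_rot": [0,0.041,0],"gripper": 0},{"slide": [0.007,0.038,0],"delta_rot": [0,0.041,0],"gripper": 0},{"slide": [0.008,0.045,0],"delta_rot": [0,0,0],"gripper": 0},{"slide": [0.006,0.034,0],"delta_rot": [0,0,0],"gripper": 0},{"slide": [0.003,0.0155,0],"delta_rot": [0,0,0],"gripper": 0},{"slide": [0.0002,0.0043,0],"delta_rot": [0,0,0],"gripper": 0}]'

```text
time: 33.0
position: [598.3, 49.3, 246.4]
eef_rot: [-2.079, -2.27, -0.082]
ft_force: [-0.5, 0.2, -1.4]
width: 11.8
grasp_force: 30.0
```

```bash
python3 chk.py green s5; python3 tilt.py s5
python3 - <<'E'
from h import *
from station import bot
o=bot.observe(); T=R.from_rotvec(o["eef_rot"])
print("rot fix",(T.inv()*R.from_euler('z',0.088)*R.from_rotvec([.083,0,0])*R.from_matrix([[0,1,0],[1,0,0],[0,0,-1]])).as_rotvec().round(3))
print(local(o,[598,49.5,153]).round(1))
E
```

```text
TCP [598.3  49.2 246.4] yaw 0.087 [ 0.5 -0.6 -1.1] 33.05
314 med [629.5  59.8 183.8] z [160.9 211.4] x [575.7 634.4]
bar mid x at y [1.100000e-03 6.070799e+02] z fit [5.100000e-03 1.298671e+02]
(np.float64(0.0823443147858122), np.float64(126.97567490270464), np.int64(594))
[598.3  49.2 246.4] [ 0.5 -0.6 -1.1] 33.05
rot fix [-0.002  0.001 -0.001]
[-7.3 -0.  93.2]
```

Call:
servo_tool --targets '[{"slide": [-0.0014,0,0.018],"delta_rot": [0,0,0],"gripper": 0},{"slide": [-0.0017,0,0.022],"delta_rot": [0,0,0],"gripper": 0},{"slide": [-0.0015,0,0.02],"delta_rot": [0,0,0],"gripper": 0},{"slide": [-0.0012,0,0.015],"delta_rot": [0,0,0],"gripper": 0},{"slide": [-0.0008,0,0.01],"delta_rot": [0,0,0],"gripper": 0},{"slide": [-0.0005,0,0.006],"delta_rot": [0,0,0],"gripper": 0},{"slide": [-0.0002,0,0.0022],"delta_rot": [0,0,0],"gripper": 0},{"slide": [0,0,0],"delta_rot": [0,0,0],"gripper": 0}]'

```text
time: 34.05
position: [598.4, 49.6, 153.3]
eef_rot: [-2.08, -2.27, -0.084]
ft_force: [-0.5, 0.4, -2.7]
width: 11.7
grasp_force: 30.0
```

Call:
servo_tool --targets '[{"slide": [-0.0001,0,0.0018],"delta_rot": [0,0,0],"gripper": 0},{"slide": [-0.0001,0,0.0017],"delta_rot": [0,0,0],"gripper": 0},{"slide": [-0.0001,0,0.0013],"delta_rot": [0,-0.0125,0],"gripper": 0},{"slide": [-0.0001,0,0.0013],"delta_rot": [0,-0.0125,0],"gripper": 0},{"slide": [-0.0001,0,0.0013],"delta_rot": [0,-0.0125,0],"gripper": 0},{"slide": [0,0,0.0013],"delta_rot": [0,-0.0125,0],"gripper": 0},{"slide": [0,0,0.0013],"delta_rot": [0,-0.0125,0],"gripper": 0},{"slide": [0,0,0],"delta_rot": [0,0,0],"gripper": 0}]'

```text
time: 35.05
position: [598.2, 50.1, 143.0]
eef_rot: [-2.112, -2.305, -0.019]
ft_force: [0.3, 1.0, -0.2]
width: 11.7
grasp_force: 30.0
```

```bash
python3 tilt.py
```

```text
(np.float64(0.023942856332891376), np.float64(127.06545254734087), np.int64(533))
[598.1  50.  143.1] [-0.4 -0.7 -1. ] 35.1
```

Call:
servo_tool --targets '[{"slide": [0.0014,0,0],"delta_rot": [0,0,0],"gripper": 0},{"slide": [0.0015,0,0],"delta_rot": [0,0,0],"gripper": 0},{"slide": [0.0015,0,0],"delta_rot": [0,0,0],"gripper": 0},{"slide": [0.0015,0,0],"delta_rot": [0,0,0],"gripper": 0},{"slide": [0.0015,0,0],"delta_rot": [0,0,0],"gripper": 0},{"slide": [0.0012,0,0],"delta_rot": [0,0,0],"gripper": 0},{"slide": [0.0006,0,0],"delta_rot": [0,0,0],"gripper": 0},{"slide": [0,0,0],"delta_rot": [0,0,0],"gripper": 0}]'

```text
time: 36.1
position: [597.3, 59.1, 143.2]
eef_rot: [-2.112, -2.304, -0.019]
ft_force: [0.1, 0.3, -0.5]
width: 11.7
grasp_force: 30.0
```

Call:
servo_tool --targets '[{"slide": [0.0005,0,0],"delta_rot": [0,0,0],"gripper": 0},{"slide": [0.0005,0,0],"delta_rot": [0,0,0],"gripper": 0},{"slide": [0.0004,0,0],"delta_rot": [0,0,0],"gripper": 0},{"slide": [0.0004,0,0],"delta_rot": [0,0,0],"gripper": 0},{"slide": [0,0,0],"delta_rot": [0,0,0],"gripper": 0},{"slide": [0,0,0],"delta_rot": [0,0,0],"gripper": 0},{"slide": [0,0,0],"delta_rot": [0,0,0],"gripper": 0},{"slide": [0,0,0],"delta_rot": [0,0,0],"gripper": 0}]'

```text
time: 37.1
position: [597.2, 60.8, 143.3]
eef_rot: [-2.112, -2.304, -0.019]
ft_force: [-0.3, 0.3, -0.5]
width: 11.6
grasp_force: 30.0
```

Call:
servo_tool --targets '[{"slide": [0.0004,0,0],"delta_rot": [0,0,0],"gripper": 0},{"slide": [0.0004,0,0],"delta_rot": [0,0,0],"gripper": 0},{"slide": [0.0004,0,0],"delta_rot": [0,0,0],"gripper": 0},{"slide": [0.0003,0,0],"delta_rot": [0,0,0],"gripper": 0},{"slide": [0,0,0],"delta_rot": [0,0,0],"gripper": 0},{"slide": [0,0,0],"delta_rot": [0,0,0],"gripper": 0},{"slide": [0,0,0],"delta_rot": [0,0,0],"gripper": 0},{"slide": [0,0,0],"delta_rot": [0,0,0],"gripper": 0}]'

```text
time: 38.1
position: [597.1, 62.0, 143.3]
eef_rot: [-2.112, -2.305, -0.018]
ft_force: [0.2, -2.6, -1.0]
width: 11.8
grasp_force: 30.0
```

Call:
servo_tool --targets '[{"slide": [0.0003,0,0],"delta_rot": [0,0,0],"gripper": 0},{"slide": [0.0003,0,0],"delta_rot": [0,0,0],"gripper": 0},{"slide": [0.0003,0,0],"delta_rot": [0,0,0],"gripper": 0},{"slide": [0,0,0],"delta_rot": [0,0,0],"gripper": 0},{"slide": [0,0,0],"delta_rot": [0,0,0],"gripper": 0},{"slide": [0,0,0],"delta_rot": [0,0,0],"gripper": 0},{"slide": [0,0,0],"delta_rot": [0,0,0],"gripper": 0},{"slide": [0,0,0],"delta_rot": [0,0,0],"gripper": 0}]'

```text
time: 39.1
position: [597.1, 62.2, 143.3]
eef_rot: [-2.113, -2.306, -0.017]
ft_force: [1.3, -6.6, -1.0]
width: 11.7
grasp_force: 30.0
```

```bash
python3 tilt.py
```

```text
(np.float64(0.020288352273110898), np.float64(126.86586302350706), np.int64(557))
[597.1  62.2 143.3] [ 0.4 -5.3 -1.2] 39.15
```

Call:
servo_tool --targets '[{"slide": [0.0003,0,0],"delta_rot": [0,0,0],"gripper": 0},{"slide": [0.0002,0,0],"delta_rot": [0,0,0],"gripper": 0},{"slide": [0,0,0.0005],"delta_rot": [0,-0.0045,0],"gripper": 0},{"slide": [0,0,0.0005],"delta_rot": [0,-0.0045,0],"gripper": 0},{"slide": [0,0,0.0005],"delta_rot": [0,-0.0045,0],"gripper": 0},{"slide": [0,0,0.0005],"delta_rot": [0,-0.0045,0],"gripper": 0},{"slide": [0,0,0],"delta_rot": [0,0,0],"gripper": 0},{"slide": [0,0,0],"delta_rot": [0,0,0],"gripper": 0}]'

```text
time: 40.15
position: [597.0, 62.6, 141.4]
eef_rot: [-2.122, -2.316, 0.002]
ft_force: [1.1, -6.5, -0.7]
width: 11.9
grasp_force: 30.0
```

```bash
python3 tilt.py
```

```text
(np.float64(0.003007493742413126), np.float64(127.00176532905796), np.int64(552))
[597.1  62.6 141.3] [ 0.8 -6.8 -0.5] 40.2
```

Call:
servo_tool --targets '[{"slide": [0.0003,0,0],"delta_rot": [0,0,0],"gripper": 0},{"slide": [0.0002,0,0],"delta_rot": [0,0,0],"gripper": 0},{"slide": [0,0,0],"delta_rot": [0,0,0],"gripper": 0},{"slide": [0,0,0],"delta_rot": [0,0,0],"gripper": 0},{"slide": [0,0,0],"delta_rot": [0,0,0],"gripper": 0},{"slide": [0,0,0],"delta_rot": [0,0,0],"gripper": 0},{"slide": [0,0,0],"delta_rot": [0,0,0],"gripper": 0},{"slide": [0,0,0],"delta_rot": [0,0,0],"gripper": 0}]'

```text
time: 41.2
position: [597.0, 62.7, 141.3]
eef_rot: [-2.122, -2.316, 0.003]
ft_force: [0.3, -7.9, -1.5]
width: 11.9
grasp_force: 30.0
```

Call:
servo_tool --targets '[{"slide": [0,0,0],"delta_rot": [0,0,0],"gripper": 0.2},{"slide": [0,0,0],"delta_rot": [0,0,0],"gripper": 0.35},{"slide": [0,0,0],"delta_rot": [0,0,0],"gripper": 0.4},{"slide": [0,0,-0.008],"delta_rot": [0,0,0],"gripper": 0.5},{"slide": [0,0,-0.02],"delta_rot": [0,0,0],"gripper": 0.6},{"slide": [0,0,-0.035],"delta_rot": [0,0,0],"gripper": 0.6},{"slide": [0,0,-0.035],"delta_rot": [0,0,0],"gripper": 0.6},{"slide": [0,-0.02,-0.02],"delta_rot": [0,0,0],"gripper": 0.6}]'

```text
time: 42.2
position: [578.5, 62.5, 261.8]
eef_rot: [-2.123, -2.316, -0.005]
ft_force: [-0.4, -0.1, -0.3]
width: 54.9
grasp_force: 0.0
```

Call:
servo_tool --targets '[{"slide": [0,-0.04,-0.01],"delta_rot": [0,0,0],"gripper": 0.6},{"slide": [0,-0.05,0],"delta_rot": [0,0,0],"gripper": 0.6},{"slide": [0,-0.04,0],"delta_rot": [0,0,0],"gripper": 0.6},{"slide": [0,-0.02,0],"delta_rot": [0,0,0],"gripper": 0.6},{"slide": [0,0,0],"delta_rot": [0,0,0],"gripper": 0.6},{"slide": [0,0,0],"delta_rot": [0,0,0],"gripper": 0.6},{"slide": [0,0,0],"delta_rot": [0,0,0],"gripper": 0.6},{"slide": [0,0,0],"delta_rot": [0,0,0],"gripper": 0.6}]'

```text
time: 43.2
position: [428.5, 49.2, 269.3]
eef_rot: [-2.121, -2.314, 0.001]
ft_force: [0.0, 0.4, 0.0]
width: 54.6
grasp_force: 0.0
```

Run:
```python
from tilt import *
import numpy as np
for i in range(2):
    c=imaging.read_camera("scene"); print(tilt(c))
cv2.imwrite("pics/s6.png",cv2.resize(c["frame"][150:330,150:450,::-1],None,fx=2.6,fy=2.6))
t=imaging.read_camera("top"); np.savez("top6.npz",**t)
u=np.array([-.087,.996]); C=cloud(t); D=(C[...,:2]-[607,-53.2])@u; W=(C[...,:2]-[607,-53.2])@np.array([.996,.087])
f=t["frame"].astype(int)
for z0,n in ((136.9,"bridge"),):
    m=(abs(W)<14)&(abs(D)<175)&(C[...,2]>134)&(C[...,2]<145); 
    h=np.histogram(D[m],bins=np.arange(-176,178,4)); print([(int(b),int(k)) for b,k in zip(h[1],h[0]) if k])
```

```text
(np.float64(0.0015231441249400934), np.float64(127.16897582250621), np.int64(537))
(np.float64(-0.0018381357627303325), np.float64(127.03996467245436), np.int64(551))
[(-176, 12), (-172, 16), (-168, 19), (-164, 12), (-160, 7), (-156, 9), (-152, 9), (-148, 9), (-144, 8), (-140, 22), (-136, 19), (-132, 20), (-128, 5), (-124, 2), (-120, 1), (-116, 1), (-108, 1), (-104, 1), (-100, 2), (-96, 1), (-92, 1), (-88, 2), (-84, 1), (-76, 2), (-72, 4), (-64, 2), (-60, 1), (-56, 1), (-52, 1), (-48, 1), (-44, 1), (-32, 1), (-28, 2), (-24, 1), (-20, 2), (-16, 3), (-12, 6), (-8, 6), (-4, 8), (0, 3), (4, 7), (8, 5), (16, 1), (20, 2), (24, 2), (32, 3), (40, 1), (44, 1), (48, 1), (56, 2), (64, 1), (68, 1), (72, 1), (80, 1), (84, 1), (88, 2), (92, 1), (96, 18), (100, 19), (104, 10), (108, 10), (112, 9), (116, 8), (120, 6), (124, 15), (128, 19), (132, 19), (136, 16), (140, 7), (144, 8), (148, 6), (152, 9), (156, 10), (160, 16), (164, 17), (168, 15), (172, 14)]
```

View pics/s6.png

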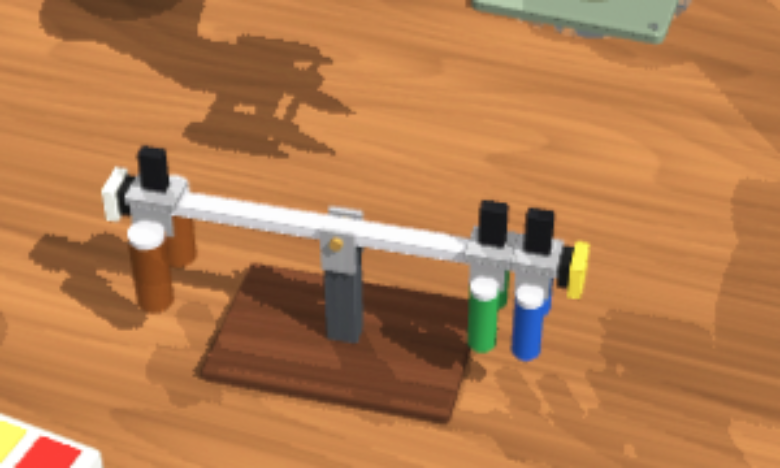

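The crop shows all three hung and touching: amber on the white sleeve, green against blue, and blue on the yellow sleeve. The bar is about level. I'll give it 2 s to come to rest, check it again, then hand in.

Call:
servo_tool --targets '[{"slide": [0,0,0],"delta_rot": [0,0,0],"gripper": 0.6},{"slide": [0,0,0],"delta_rot": [0,0,0],"gripper": 0.6},{"slide": [0,0,0],"delta_rot": [0,0,0],"gripper": 0.6},{"slide": [0,0,0],"delta_rot": [0,0,0],"gripper": 0.6},{"slide": [0,0,0],"delta_rot": [0,0,0],"gripper": 0.6},{"slide": [0,0,0],"delta_rot": [0,0,0],"gripper": 0.6},{"slide": [0,0,0],"delta_rot": [0,0,0],"gripper": 0.6},{"slide": [0,0,0],"delta_rot": [0,0,0],"gripper": 0.6}]'

```text
time: 44.35
position: [427.8, 49.1, 269.6]
eef_rot: [-2.121, -2.314, 0.0]
ft_force: [0.7, -0.1, -0.3]
width: 54.5
grasp_force: 0.0
```

Call:
servo_tool --targets '[{"slide": [0,0,0],"delta_rot": [0,0,0],"gripper": 0.6},{"slide": [0,0,0],"delta_rot": [0,0,0],"gripper": 0.6},{"slide": [0,0,0],"delta_rot": [0,0,0],"gripper": 0.6},{"slide": [0,0,0],"delta_rot": [0,0,0],"gripper": 0.6},{"slide": [0,0,0],"delta_rot": [0,0,0],"gripper": 0.6},{"slide": [0,0,0],"delta_rot": [0,0,0],"gripper": 0.6},{"slide": [0,0,0],"delta_rot": [0,0,0],"gripper": 0.6},{"slide": [0,0,0],"delta_rot": [0,0,0],"gripper": 0.6}]'

```text
time: 45.35
position: [427.8, 49.2, 269.6]
eef_rot: [-2.121, -2.314, 0.0]
ft_force: [1.2, 0.4, 0.2]
width: 54.8
grasp_force: 0.0
```

Run:
```python
from tilt import *
t=[tilt(imaging.read_camera("scene"))[0] for _ in range(6)]; print(np.round(t,4))
if max(map(abs,t))<0.012: print(bot.close_job())
```

```text
[-0.0008 -0.0007 -0.0022 -0.0024 -0.0001  0.0025]
the job is handed in; nothing more can be done
None
```

The job is handed in at about 46 s: blue, amber and green were hung in that order, each pressed home with about 8 N and let go, and in the last images the bar was level to within 0.003 rad and still.

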